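# Seat a bench pin on its dowel and lock it

### The job

Fit the wooden bench pin onto the blue mount: lay it flat side down with its notch pointing out over the front of the mount, nudge it about gently until its hole drops over the steel dowel and it sits fully down and flat, in line with the mount. Then swing the brass keeper fully over its tail to lock it, and let go. Use light force throughout, never ramming the wood against the dowel or mount, and leave the other things on the bench where they are.

Things in the scene. Friction and masses are not known exactly. Their poses are not given: they have to be found in the camera images.
- bench_pin: loose beech board 120 long x 48 wide x 20 mm thick, about 0.1 kg, lying flat. Origin: centre of its round through-hole (12 mm diameter, sharp-edged), at the underside. Own x runs along the board to the plain tail end, 32 mm from the origin; the notched end lies 88 mm the other way. Sides at y = +-24 mm, z up. Can be gripped across the 48 mm width at the hole
- notch (a point): point in the notch of the bench pin, 70 mm from the hole along the board's -x, at top-face height (20 mm above the underside)
- mount: blue block fixed to the bench, 40 mm wide, flat top 30 mm above the bench, running from 60 mm in front (-x) to 95 mm behind (+x) its origin (at bench height, under the slot's centre). Keeper at the rear (+x); a foot 90 mm wide, 8 mm high, 30 to 80 mm behind the origin. A seated board rests flat on the top, board x along mount x, notch to the front
- slot (a point): centre of the dark slot on the mount's top, 30 mm above the bench; axes as the mount. A fixed upright steel dowel (10 mm diameter, 12 mm high above the top, 1 mm chamfer at its tip; 1 mm clearance all round in the hole) stands in the slot up to 10 mm either way from this point along x and 2 mm either way along y: its exact place is not measured, it must be seen or felt
- keeper (a joint): angle of the brass keeper bar, which swings level about a vertical pivot: 0 = closed against its stop, pointing to the mount's front over the board's tail; opens towards the mount's -y side, 1.57 squarely sideways, 1.9 at most. Starts open. Stays where left; turning takes 1 to 2 N at the peg. Clears a fully seated board by 3 mm, is blocked by one not down
- keeper_peg (a point): red upright peg on the keeper to push or pinch it by: 12 mm diameter, 50 mm from the pivot; this point is at its half height, 73 mm above the bench (peg from 61 to 84 mm). The bar is 18 mm wide, 8 mm thick, ends 65 mm from the pivot
- keeper_pivot (a point): pivot axis of the keeper, 75 mm behind the slot's centre along the mount's x, at the height of the bar's underside (53 mm above the bench)
- saw: jeweller's saw frame, aluminium C-frame about 140 x 85 mm with a pale wooden handle, lying on the bench; bystander. Origin at its underside on the bench
- awl: awl about 130 mm long with a dark wooden knob handle, lying on the bench near the robot; bystander. Origin at its underside on the bench
- stone_tray: low black tray of stones, 90 x 120 x 14 mm; bystander. Origin at its underside on the bench
- parts_box: clear ten-compartment box, 80 x 200 x 26 mm; bystander. Origin at its underside on the bench
- soldering_block: dark scorched block 60 x 90 x 30 mm; bystander. Origin at its underside on the bench
- file_jar: clear round jar, 72 mm across, 80 mm high, with files standing in it up to 130 mm high; bystander. Origin at its underside on the bench
- wood_crate: small plywood crate 100 x 100 x 70 mm holding corks; bystander. Origin at its underside on the bench
Mind the look-alikes: they are no part of the job. Of the things like the mount, leave any that is green; of the rest the larger one is meant.

How it is judged:
By the outcome, as a careful person would: the job done as asked, in the order asked, and still so for the second after the job is handed in, with the robot touching nothing.
It also fails if it takes over 67 s, if anything falls off the work surface, if the arm or the gripper's body presses on something with over 40 N, if the wrist force passes 120 N, or if a joint passes its speed limit or range.

### The arm

A 7-joint arm with a two-finger parallel gripper is mounted at the origin on the work surface. World frame = base frame: x ahead of the robot, y to its left, z up, the work surface at z = 0. Lengths are in m, angles in degrees, forces in N, time in s.
With the tool pointing down it reaches from about 0.425 to 0.875 m from the base axis. Payload 4.7 kg.
Tool frame: the origin (TCP) lies at the very end of the fingers, on their centre line; the grasp point (between the pads) lies 19 mm behind it; z points along the fingers, y is the line along which they close (so a half turn about z gives the same grasp; the last joint's range is limited). The gripper opens to 87 mm and grips with 3 to 60 N. Pads are 19 mm wide; open, the fingers measure 117 mm over their backs; the gripper's body (75 mm by 190 mm) begins 51 mm behind the grasp point.
Start: joints at [-62.676, 18.392, -4.016, 83.108, 1.295, 78.541, -3.26], TCP at [0.29, 0.582, 0.223] pointing down, gripper open.
Joint ranges: [-163.93, 163.93], [-17.29, 119.83], [-79.2, 71.16], [3.27, 140.29], [-89.18, 269.18], [5.43, 117.66], [-154.24, 154.24]. Speed limits (degrees/s): [147.25, 147.25, 180, 180, 180, 180, 180].

### API

Orientations are given as [roll, pitch, yaw] about the fixed x, y, z axes, in that order (R = Rz(yaw) Ry(pitch) Rx(roll)).
In Python, from cell import get_obs, read_camera, sign_off, silhouettes gives the robot as it stands.
- The arm moves only by the tool play_rows, never from a script. Its argument "steps" is a list that holds one entry, the list of rows, each a list of 7 numbers: the shift along the tool's x, y, z in m, then the turn, a rotation vector about the tool's x, y, z in rad, then the finger opening in m, from 0 to 0.087. A call has 1 to 12 rows; each row shifts and turns the commanded pose from where the row before left it, along the tool's axes as they then stand; what a row does not reach is not made up. A row lasts 1/10 s, in which the tool goes at most 50 mm and 8.59 degrees, less where a joint would pass 70% of its speed; a pose out of reach is approached as far as the arm can. A call is refused whole if a number of a shift passes 0.05 or a number of a turn 0.15, either way. A call with a gripper value outside its range is refused whole. The fingers move at their own pace and stop on an object; "force" is the grip in N (left out, the last holds). Time passes only in rows, so rows that do not move let the fingers close. It gives the time, the measured TCP pose, the force, the opening and the grip force at its end, in the units of the state.
- get_obs(): the state, without advancing time (a new reading comes with each control period).
- read_camera(name): name is "side" or "top"; returns a dict with "frame" (480x640x3 uint8, red, green, blue), "intrinsics" (3x3 intrinsics, pixels), "k1" (the pictures are not rectified: a ray, as slopes to the right and down, at radius r is drawn at 1 + k1 r^2 times it, then the intrinsics apply), "view" (4x4, takes a point from world to camera coordinates). Camera axes: x right, y up, looking along -z (the intrinsics and any distortion apply to the point x, -y, -z); pixel columns grow to the right and rows downward; lengths in m; the calibration is good to about 2 mm. A picture is of the moment at which its call begins. There is no depth.
- sign_off(): hands the job in; it is judged then, once.
Trained networks look in the newest picture that a camera, given by its name, has taken for a name from the list of things; names that differ only in an ending like _2 or _b are one class to them, and where a whole thing is asked for, a point or a joint stands for the part that bears it (a point fixed in the world has none). Each returns a list of dicts, best first, with "p" (0 to 1); they miss things now and then, are a little off and sometimes report something else, mostly with a low value. They report only what shows in the picture. A call takes as long as a camera call. They do not tell look-alikes from the thing itself.
- silhouettes(camera, name): "pixels" (480x640 bool, what is visible of it) and "extent" ([left, top, right, bottom] in pixels, round what is visible of it).
The state is a dict: "time_s": time; "qpos": joint angles; "joint_velocities": joint speeds; "effort": joint torques, N m; "tool_pos": TCP position; "tool_rot": TCP orientation; "force": force on the tool from outside, world axes, zero at the start; "wrist_torque": the same for the moment, N m; "grip_width": finger opening in m; "grasp_force": force on a finger pad.
Only numpy, scipy, OpenCV 4.12 (cv2) and the standard library are available. Lean on these libraries where they do the work, as an engineer would, in place of code of your own. Each camera call takes 0.05 s, during which the arm holds its last target. There are 200 camera calls.

## Working session

There is one attempt and no reset: what is moved stays moved. The work goes in short steps, Python scripts to look and compute and a tool call to move; the robot and the scene stay as the last step left them, time stands still between calls to the robot, and variables do not carry over. Pictures are saved under pics/ and viewed, at most 10 in all, crops included, and the job is handed in when it is done.

Besides the shell and the picture viewer there is one more tool, called by a JSON object that holds its "method" and its "body", one argument or row to a line. play_rows: Moves the arm, as the interface text tells. Its arguments: {"type":"object","properties":{"steps":{"type":"array","items":{"type":"array","items":{"type":"array","items":{"type":"number"}}}},"force":{"type":"number"}},"required":["steps"]}

```bash
mkdir -p pics; ls
cat > h.py <<'E'
import numpy as np, cv2
from cell import get_obs, read_camera, sign_off, silhouettes
def proj(c,P):
    P=np.atleast_2d(P); V=np.array(c['view']); Q=P@V[:3,:3].T+V[:3,3]
    s=np.c_[Q[:,0]/-Q[:,2],-Q[:,1]/-Q[:,2]]; r2=(s**2).sum(1,keepdims=True)
    s=s*(1+c['k1']*r2); K=np.array(c['intrinsics']); return s@K[:2,:2].T+K[:2,2]
def ray(c,uv):
    K=np.array(c['intrinsics']); d=(np.atleast_2d(uv)-K[:2,2])@np.linalg.inv(K[:2,:2]).T
    s=d.copy()
    for _ in range(30): s=d/(1+c['k1']*(s**2).sum(1,keepdims=True))
    V=np.array(c['view']); R=V[:3,:3]; o=-R.T@V[:3,3]
    return o,np.c_[s[:,0],-s[:,1],-np.ones(len(s))]@R
def at(c,uv,z):
    o,d=ray(c,uv); return o+d*((z-o[2])/d[:,2:])
def save(n,img,s=1): cv2.imwrite('pics/'+n,cv2.resize(img,None,fx=s,fy=s,interpolation=cv2.INTER_CUBIC)[:,:,::-1])
E
python3 - <<'E'
from h import *
for n in('side','top'):
    c=read_camera(n); save(n+'0.png',c['frame']); 
    V=np.array(c['view']);print(n,-V[:3,:3].T@V[:3,3],c['intrinsics'],c['k1'])
    for t in['bench_pin','mount','keeper','keeper_peg']:
        for s in silhouettes(n,t): print(n,t,round(s['p'],2),s['extent'])
print(get_obs())
E
```

```text
pics
side [ 0.15058272 -0.83725054  0.60380681] [[496.9920973    0.         327.63218202]
 [  0.         496.9920973  239.71728533]
 [  0.           0.           1.        ]] 0.010262460312744462
side bench_pin 0.93 [258.4, 228.1, 313.7, 256.4]
side bench_pin 0.6 [380.8, 229.9, 440.4, 264.5]
side mount 0.86 [335.5, 269.6, 428.3, 319.6]
side mount 0.65 [213.9, 285.8, 301.6, 345.1]
side mount 0.64 [320.7, 243.6, 369.3, 276.7]
side keeper 0.9 [251.2, 284.4, 293.2, 305.0]
side keeper 0.79 [397.8, 269.3, 427.8, 287.9]
side keeper_peg 0.79 [250.8, 287.2, 294.4, 307.9]
side keeper_peg 0.56 [393.3, 268.3, 425.5, 292.6]
side keeper_peg 0.53 [343.9, 236.3, 367.9, 253.5]
top [ 0.39345417 -0.02208159  1.48893471] [[594.08229678   0.         315.50296703]
 [  0.         594.08229678 246.97776798]
 [  0.           0.           1.        ]] -0.105244065692931
top bench_pin 0.85 [242.7, 255.4, 271.5, 304.5]
top bench_pin 0.39 [100.1, 236.6, 152.9, 336.5]
top mount 0.97 [350.4, 218.3, 394.5, 279.5]
top mount 0.91 [342.1, 309.6, 381.1, 374.4]
top mount 0.64 [298.8, 224.6, 324.0, 269.3]
top keeper 0.68
[... 325 characters left out ...]
, 'qpos': array([-62.67637152,  18.39347073,  -4.01522871,  83.11198247,
         1.29416553,  78.5409183 ,  -3.25985429]), 'joint_velocities': array([-0.03028321, -0.03736383, -0.00168678, -0.02751751, -0.00733192,
        0.03903061,  0.08088609]), 'effort': array([-5.67120005e-04, -4.90606284e+01, -4.02675206e-01, -3.12463474e+01,
       -6.34858548e-02,  3.46525095e-02,  5.83243286e-05]), 'tool_pos': array([0.29021215, 0.5815972 , 0.22252997]), 'tool_rot': array([-1.79998718e+02,  2.39974774e-03,  1.53484419e+02]), 'force': array([ 0.20872764, -0.61030288, -0.33433434]), 'wrist_torque': array([-0.00069405,  0.02121605, -0.02612251]), 'grasp_force': 0.0, 'grip_width': 0.08695716049998867}
```

Run:
```python
import cv2,numpy as np
a=cv2.imread('pics/side0.png')[190:370,190:470];b=cv2.imread('pics/top0.png')[190:390,200:420]
a=cv2.resize(a,(800,514)[:2],interpolation=3)
cv2.imwrite('pics/sidec.png',a);cv2.imwrite('pics/topc.png',cv2.resize(b,(660,600),interpolation=3))
```

```text
(no output)
```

View pics/top0.png

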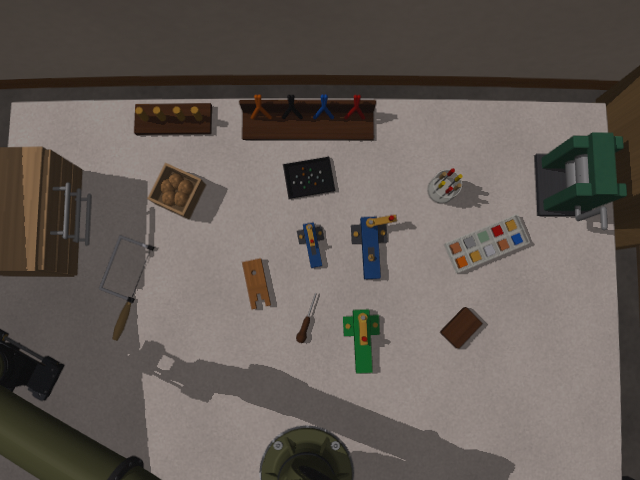

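View pics/sidec.png

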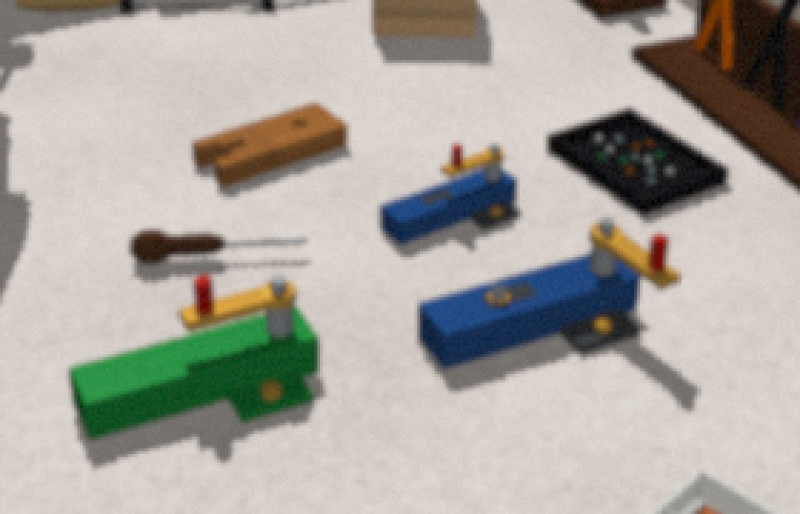

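View pics/topc.png

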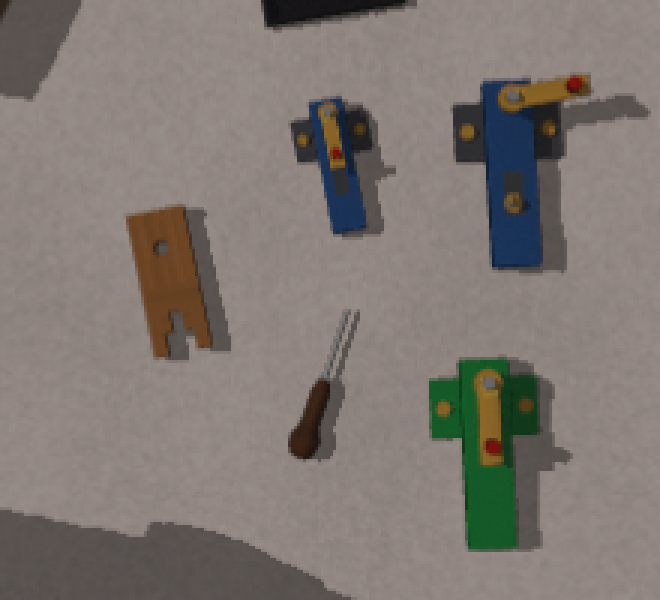

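The top view shows the bench pin at (257,280), notch towards the robot. There are three things like the mount: large blue (371,248) with its keeper open to the right, small blue (313,245), and green (362,340). Small blue and green both have their keepers closed. I choose the large blue one; its dowel shows near the front of the slot, at about (371,257). Next I fit the poses.

```bash
cat > fit.py <<'E'
from h import *
from scipy.optimize import minimize
def box(p,x0,x1,hw,z0,z1):
    x,y,a=p; c,s=np.cos(a),np.sin(a)
    return np.array([[x+c*u-s*v,y+s*u+c*v,z] for u in(x0,x1) for v in(-hw,hw) for z in(z0,z1)])
def cost(p,items,dims):
    t=0
    for c,m,ig in items:
        h=cv2.convexHull(((proj(c,box(p,*dims))+.5)*16-8).astype(np.int32)[:,None])
        r=np.zeros(m.shape,np.uint8); cv2.fillConvexPoly(r,h,255,cv2.LINE_AA,4)
        t+=(np.abs(r/255.-m)*~ig).sum()
    return t
def fit(p0,items,dims):
    best=None
    for d in(.01,.003,.001):
        s=np.array([p0]+[np.array(p0)+v for v in np.diag([d,d,d*10])])
        r=minimize(cost,p0,args=(items,dims),method='Nelder-Mead',options=dict(initial_simplex=s,xatol=1e-5,fatol=.01)); p0=r.x
    return r.x,r.fun
def hsv(c): return cv2.cvtColor(c['frame'],cv2.COLOR_RGB2HSV)
def inr(s,e,g=6):
    z=np.zeros(s,bool); z[int(e[1])-g:int(e[3])+g,int(e[0])-g:int(e[2])+g]=1; return z
E
python3 - <<'E'
from fit import *
ct=read_camera('top');cs=read_camera('side')
def near(cam,n,pt):
    return min(silhouettes(cam,n),key=lambda s:np.hypot((s['extent'][0]+s['extent'][2])/2-pt[0],(s['extent'][1]+s['extent'][3])/2-pt[1]))
mt,ms=near('top','mount',(371,248)),near('side','mount',(380,295))
bt,bs=near('top','bench_pin',(257,280)),near('side','bench_pin',(285,242))
def blue(c,e):
    H=hsv(c); return (cv2.inRange(H,(105,110,30),(125,255,255))>0)&inr(H.shape[:2],e)
def wood(c,e):
    H=hsv(c); return (cv2.inRange(H,(5,100,30),(20,255,255))>0)&inr(H.shape[:2],e)
def item(c,m,keepn=False):
    # ignore holes: interior of convex hull not in mask
    n,pts=0,cv2.findNonZero(m.astype(np.uint8))
    h=np.zeros(m.shape,np.uint8);cv2.fillConvexPoly(h,cv2.convexHull(pts),1)
    return c,m.astype(float),(h>0)&~m
p=at(ct,[(371,248)],.03)[0];print('m0',p)
it=[item(ct,blue(ct,mt['extent'])),item(cs,blue(cs,ms['extent']))]
for k in(it[:1],it[1:],it):print('mount',fit([p[0]-.01,p[1],.03],k,(-.06,.095,.02,0,.03)))
pb=at(ct,[(254,272)],.02)[0];print('b0',pb)
it=[item(ct,wood(ct,bt['extent'])),item(cs,wood(cs,bs['extent']))]
for k in(it[:1],it[1:],it):print('board',fit([pb[0],pb[1],.1],k,(-.088,.032,.024,0,.02)))
o=cs['frame'][265:325,330:430];t=ct['frame'][205:285,345:405]
save('c1.png',np.hstack([cv2.resize(o,(400,240),interpolation=3),cv2.resize(t,(180,240),interpolation=3)]),1.37)
V=np.array(ct['view']);print(V.round(3))
E
```

```text
m0 [ 0.55266828 -0.15976477  0.03      ]
mount (array([ 0.53976987, -0.1595641 ,  0.04638823]), np.float64(133.35686274509806))
mount (array([ 0.53946274, -0.15013042,  0.06933853]), np.float64(367.0313725490196))
mount (array([ 0.53760551, -0.15741449,  0.06582122]), np.float64(677.2627450980392))
b0 [0.49275565 0.12970341 0.02      ]
board (array([0.49216984, 0.13126844, 0.22482044]), np.float64(78.37254901960785))
board (array([0.49500019, 0.13986844, 0.24428223]), np.float64(149.98431372549018))
board (array([0.49215946, 0.13222159, 0.2248514 ]), np.float64(247.58039215686273))
[[ 4.000e-03 -1.000e+00  1.000e-03 -2.500e-02]
 [ 9.940e-01  4.000e-03  1.100e-01 -5.550e-01]
 [-1.100e-01  0.000e+00  9.940e-01 -1.437e+00]
 [ 0.000e+00  0.000e+00  0.000e+00  1.000e+00]]
```

View pics/c1.png

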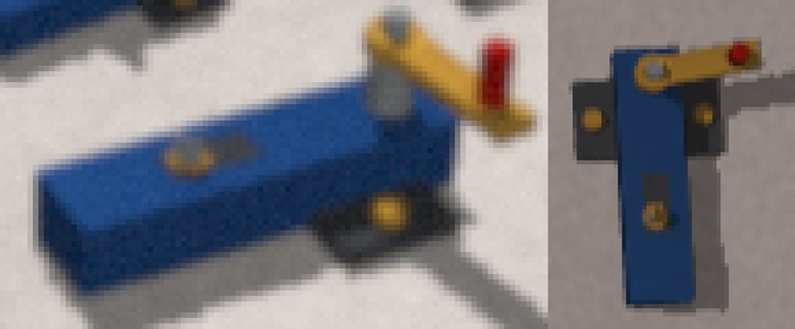

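The crop confirms the choice: large blue mount, keeper open at about 1.5 rad. The dowel has a brass collar and stands near the front end of the slot, at about top (371,257) and side (365,294). I'll improve the side masks and triangulate the dowel.

Run:
```python
from fit import *
ct=read_camera('top');cs=read_camera('side')
def mask(c,lo,hi,e): H=hsv(c); return (cv2.inRange(H,lo,hi)>0)&inr(H.shape[:2],e,3)
def item(c,m):
    n,l,st,_=cv2.connectedComponentsWithStats(m.astype(np.uint8)); m=l==1+np.argmax(st[1:,4])
    h=np.zeros(m.shape,np.uint8);cv2.fillConvexPoly(h,cv2.convexHull(cv2.findNonZero(m.astype(np.uint8))),1)
    return c,m.astype(float),(h>0)&~m
B=((100,90,15),(130,255,255));W=((0,80,20),(25,255,255))
it=[item(ct,mask(ct,*B,(350,215,385,280))),item(cs,mask(cs,*B,(336,269,416,320)))]
for k in(it[:1],it[1:],it):print('mount',fit([.54,-.159,.05],k,(-.06,.095,.02,0,.03)))
it=[item(ct,mask(ct,*W,(243,256,271,304))),item(cs,mask(cs,*W,(258,226,314,256)))]
for k in(it[:1],it[1:],it):print('board',fit([.492,.131,.22],k,(-.088,.032,.024,0,.02)))
def tri(a,b):
    o1,d1=ray(ct,a);o2,d2=ray(cs,b);A=np.c_[d1[0],-d2[0]];t=np.linalg.lstsq(A,o2-o1,rcond=None)[0]
    p,q=o1+d1[0]*t[0],o2+d2[0]*t[1];return p.round(4),q.round(4)
print('dowel',tri((371,257.1),(364.9,293.5)))
# colour centroid of collar (brass) top and side
for c,e in((ct,(364,250,378,264)),(cs,(355,286,374,300))):
    H=hsv(c);m=(~(cv2.inRange(H,(100,90,15),(130,255,255))>0))&inr(H.shape[:2],e,0)
    y,x=np.nonzero((cv2.inRange(H,(8,90,60),(28,255,255))>0)&inr(H.shape[:2],e,0));print('brass',x.mean(),y.mean(),x.min(),x.max(),y.min(),y.max(),len(x))
    n=H.shape;
for nm,a in(('dowel z.042',(371,257.1)),):
    print(nm,at(ct,[a],.042),at(ct,[a],.03),at(cs,[(364.9,294)],.032),at(cs,[(365.2,291.5)],.042))
# hole dark
e=(247,263,261,280);g=cv2.cvtColor(ct['frame'],cv2.COLOR_RGB2GRAY);print(hsv(ct)[265:280,247:262,1])
# red pegs
for c,e in((ct,(385,208,402,224)),(cs,(410,265,430,292))):
    H=hsv(c);y,x=np.nonzero(((H[...,0]<5)|(H[...,0]>172))&(H[...,1]>150)&inr(H.shape[:2],e,0));print('red',x.mean(),y.mean(),len(x))
```

```text
mount (array([ 0.5377127 , -0.15967336,  0.0622327 ]), np.float64(152.00392156862745))
mount (array([ 0.53999454, -0.15639889,  0.12099659]), np.float64(302.2470588235294))
mount (array([ 0.53967602, -0.15884781,  0.07622357]), np.float64(486.32941176470587))
board (array([0.49410046, 0.13159843, 0.2143778 ]), np.float64(84.02745098039216))
board (array([0.49387602, 0.13782329, 0.22901518]), np.float64(113.81176470588235))
board (array([0.49409575, 0.13253297, 0.21021255]), np.float64(222.75294117647059))
dowel (array([ 0.5298, -0.1593,  0.0332]), array([ 0.5292, -0.1591,  0.0332]))
brass 370.5882352941176 257.02941176470586 368 373 254 260 34
brass 364.6 294.3333333333333 361 368 293 296 15
dowel z.042 [[ 0.52894712 -0.15849329  0.042     ]] [[ 0.53007082 -0.15962461  0.03      ]] [[ 0.52924391 -0.15914158  0.032     ]] [[ 0.52676798 -0.16411716  0.042     ]]
[[171 170 172 170 171 168 172 170 172 173 173 170 172 170 172]
 [169 171 169 170 168 173 166 172 170 172 170 168 169 170 170]
 [173 172 170 172 169 168 169 169 172 170 172 173 168 168 168]
 [169 169 170 169 167 170 171 172 168 169 172 169 170 171 168]
 [169 170 171 169 168 166 171 171 168 168 171 168 172 171 168]
 [168 168 170 168 170 169 119 119 147 167 173 172 169 170 171]
 [168 172 168 172 162 123  43  39  60 160 172 170 169 173 168]
 [173 169 172 173 164  53  29  26  26 141 172 174 171 168 171]
 [169 172 172 171 164  55  29  29  43 146 167 169 172 170 171]
 [168 172 173 167 168 122  62  66 114 164 171 171 171 172 171]
 [170 171 171 166 167 172 141 140 167 169 168 171 172 172 171]
 [173 170 168 168 170 170 171 172 171 165 169 168 170 170 169]
 [171 171 170 170 168 170 172 172 170 169 172 174 169 171 168]
 [170 168 171 172 173 172 169 170 171 169 168 173 169 172 170]
 [171 170 167 170 169 172 169 171 172 170 167 170 172 172 170]]
red 390.94117647058823 217.76470588235293 17
red 420.14285714285717 277.6 35
```

Run:
```python
from fit import *
ct=read_camera('top')
print('hole',at(ct,[(254.0,272.3)],.02),'dowel collar',at(ct,[(370.6,257)],.033))
H=hsv(ct)
def edges(rows,mid,lo,hi,z,half):
    m=H[...,1].astype(float); out=[]
    for side in(-1,1):
        P=[]
        for r in rows:
            s=ct['frame'][r].astype(float); c0=mid(r)
            xs=np.arange(int(c0+side*half-4),int(c0+side*half+5)); d=s[xs]; 
            g=np.abs(np.diff(m[r,xs])); g[g<15]=0
            if g.sum()>0: P.append(((g*(xs[:-1]+.5)).sum()/g.sum(),r))
        W=at(ct,P,z); k=np.polyfit(W[:,0],W[:,1],1); k=np.polyfit(W[:,0],W[:,1],1,w=1/(np.abs(np.polyval(k,W[:,0])-W[:,1])+.0005))
        out.append((np.arctan(k[0]),k)); print(np.arctan(k[0]),np.polyval(k,.53),np.polyval(k,.494))
edges(range(245,274),lambda r:371.7+(r-258)*.06,0,0,.03,8.5)
edges(range(264,288),lambda r:254+(r-272)*.22,0,0,.02,9.7)
```

```text
hole [[0.49201062 0.12969273 0.02      ]] dowel collar [[ 0.53003373 -0.15835599  0.033     ]]
0.06340815527896324 -0.13834874808896896 -0.14063450586855364
0.05148267669888546 -0.17898017005215722 -0.18083518558818013
0.21999452760759355 0.1636364055453281 0.15558631322794753
0.21581408201869398 0.11396834369546725 0.10607612602195696
```

{"method": "play_rows", "body": {
  "steps": [
    [[0,0,0,0,0,-0.136,0.075],[0,0,0,0,0,-0.136,0.075],[0,0,0,0,0,-0.136,0.075],[0,0,0,0,0,-0.136,0.075],[0,0,0,0,0,-0.136,0.075]]
  ]
}}

```text
time_s: 1.45
tool_pos: [0.2902, 0.5816, 0.2226]
tool_rot: [180.0, 0.0, -167.2]
force: [-0.3, 0.2, -0.9]
grip_width: 0.0754
grasp_force: 0.0
```

{"method": "play_rows", "body": {
  "steps": [
    [[-0.0085,-0.0403,0,0,0,0,0.075],[-0.0085,-0.0403,0,0,0,0,0.075],[-0.0085,-0.0403,0,0,0,0,0.075],[-0.0085,-0.0403,0,0,0,0,0.075],[-0.0085,-0.0403,0,0,0,0,0.075],[-0.0085,-0.0403,0,0,0,0,0.075],[-0.0085,-0.0403,0,0,0,0,0.075],[-0.0085,-0.0403,0,0,0,0,0.075],[-0.0085,-0.0403,0,0,0,0,0.075],[-0.0085,-0.0403,0,0,0,0,0.075],[-0.0085,-0.0403,0,0,0,0,0.075],[-0.0085,-0.0403,0,0,0,0,0.075]]
  ]
}}

```text
time_s: 2.65
tool_pos: [0.4946, 0.1298, 0.223]
tool_rot: [180.0, 0.1, -167.5]
force: [-0.0, 0.7, 0.4]
grip_width: 0.0749
grasp_force: 0.0
```

{"method": "play_rows", "body": {
  "steps": [
    [[0.0015,0,0.035,0,0,0,0.07],[0,0,0.035,0,0,0,0.07],[0,0,0.035,0,0,0,0.07],[0,0,0.035,0,0,0,0.07],[0,0,0.035,0,0,0,0.07],[0,0,0.02,0,0,0,0.07],[0,0,0.01,0,0,0,0.07],[0,0,0.006,0,0,0,0.07],[0,0,0.004,0,0,0,0.07],[0,0,0.003,0,0,0,0.07],[0,0,0,0,0,0,0.07]]
  ]
}}

```text
time_s: 3.75
tool_pos: [0.4931, 0.1312, 0.0051]
tool_rot: [180.0, 0.1, -167.6]
force: [-1.0, -0.5, -0.7]
grip_width: 0.07
grasp_force: 0.0
```

Run:
```python
from h import *
ct=read_camera('top');cs=read_camera('side')
save('c2.png',np.hstack([cv2.resize(ct['frame'][235:325,210:310],(400,360),interpolation=3),cv2.resize(cs['frame'][170:270,235:345],(396,360),interpolation=3)]))
o=get_obs();print(o['tool_pos'],o['force'],o['qpos'])
```

```text
[0.49313005 0.13129389 0.00524898] [ 0.09882327  0.47099982 -0.54273906] [-28.14763153  14.29323949  11.31443224 115.96902428  -3.63998318
  49.98326524  87.61084971]
```

View pics/c2.png

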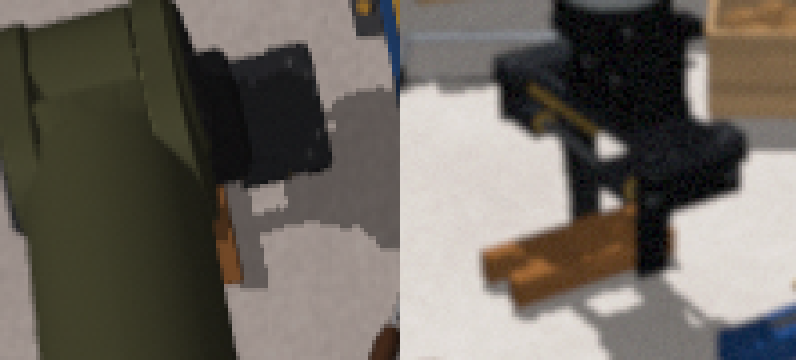

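The side view shows the fingers straddling the board near the hole, with the board undisturbed. Now close and lift.

{"method": "play_rows", "body": {
  "force": 20,
  "steps": [
    [[0,0,0,0,0,0,0.044],[0,0,0,0,0,0,0.044],[0,0,0,0,0,0,0.044],[0,0,0,0,0,0,0.044],[0,0,0,0,0,0,0.044],[0,0,0,0,0,0,0.044]]
  ]
}}

```text
time_s: 4.45
tool_pos: [0.4927, 0.1313, 0.0047]
tool_rot: [180.0, 0.0, -167.5]
force: [-0.4, 0.6, 1.2]
grip_width: 0.0479
grasp_force: 20.0
```

{"method": "play_rows", "body": {
  "steps": [
    [[0,0,-0.01,0,0,0,0.044],[0,0,-0.02,0,0,0,0.044],[0,0,-0.03,0,0,0,0.044],[0,0,-0.04,0,0,0,0.044],[0,0,-0.03,0,0,0,0.044],[0,0,0,0,0,0,0.044]]
  ]
}}

```text
time_s: 5.05
tool_pos: [0.4958, 0.1318, 0.1399]
tool_rot: [179.9, 0.5, -167.6]
force: [0.6, -0.3, 0.1]
grip_width: 0.0475
grasp_force: 20.0
```

{"method": "play_rows", "body": {
  "steps": [
    [[0,0,0,0,0,0.08,0.044],[0,0,0,0,0,0.079,0.044],[-0.0019,-0.0292,0,0,0,0,0.044],[-0.0019,-0.0292,0,0,0,0,0.044],[-0.0019,-0.0292,0,0,0,0,0.044],[-0.0019,-0.0292,0,0,0,0,0.044],[-0.0019,-0.0292,0,0,0,0,0.044],[-0.0019,-0.0292,0,0,0,0,0.044],[-0.0019,-0.0292,0,0,0,0,0.044],[-0.0019,-0.0292,0,0,0,0,0.044],[-0.0019,-0.0292,0,0,0,0,0.044],[-0.0019,-0.0292,0,0,0,0,0.044]]
  ]
}}

```text
time_s: 6.25
tool_pos: [0.5279, -0.1605, 0.134]
tool_rot: [180.0, -0.1, -176.7]
force: [-0.5, -1.0, -1.1]
grip_width: 0.0479
grasp_force: 20.0
```

{"method": "play_rows", "body": {
  "steps": [
    [[0,0,0.02,0,0,0,0.044],[0,0,0.03,0,0,0,0.044],[0,0,0.025,0,0,0,0.044],[0,0,0,0,0,0,0.044],[0,0,0,0,0,0,0.044]]
  ]
}}

```text
time_s: 6.75
tool_pos: [0.528, -0.1594, 0.0594]
tool_rot: [180.0, -0.1, -176.7]
force: [0.5, -0.1, -0.1]
grip_width: 0.0476
grasp_force: 20.0
```

Run:
```python
from h import *
cs=read_camera('side');ct=read_camera('top')
o=get_obs();print(o['tool_pos'],o['tool_rot'],o['force'])
save('c3.png',np.hstack([cv2.resize(cs['frame'][210:330,310:440],(520,480),interpolation=3),cv2.resize(ct['frame'][200:300,330:400],(280,480),interpolation=3)]))
```

```text
[ 0.52953242 -0.15966519  0.06095447] [-1.79969436e+02  1.22915869e-01 -1.76663938e+02] [ 0.17965411  0.08184827 -0.77666249]
```

View pics/c3.png

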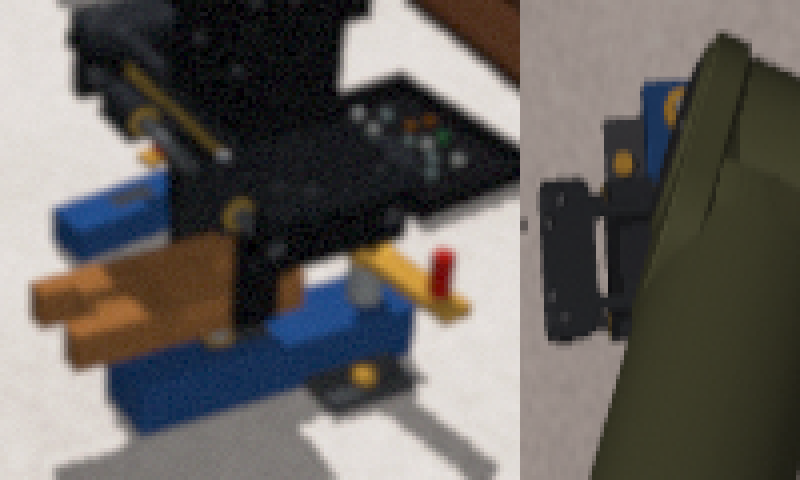

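The board is held level above the mount. The dowel collar is visible just below it at side (364,294.5). Next I check the board corners against the assumed pose.

Run:
```python
from fit import *
for _ in range(4):
    cs=read_camera('side'); o=get_obs(); print(o['tool_pos'].round(4),o['tool_rot'].round(2),o['qpos'].round(2))
p=[.5295,-.1595,np.deg2rad(3.3)]
B=box(p,-.088,.032,.024,.055,.075)
print(np.c_[B.round(3),proj(cs,B).round(1)])
H=hsv(cs);m=(cv2.inRange(H,(5,100,20),(20,255,255))>0)&inr(m.shape if 0 else H.shape[:2],(312,265,370,304),0)
m&=~inr(m.shape,(360,290,372,300),0)
ys,xs=np.nonzero(m);print(xs.min(),xs.max(),ys.min(),ys.max())
# fit along-x offset on notch part only (ignore right of col 366)
ig=np.zeros(m.shape,bool);ig[:,366:]=1;ig[:265]=1
h=np.zeros(m.shape,np.uint8);cv2.fillConvexPoly(h,cv2.convexHull(cv2.findNonZero(m.astype(np.uint8))),1);ig|=(h>0)&~m
ig[290:300,360:]=1
for zz in(.054,.056,.058):
  for dy in(-.001,.001):
    b=min((cost([p[0]+d,p[1]+dy,p[2]],[(cs,m.astype(float),ig)],(-.088,.032,.024,zz,zz+.02)),d) for d in np.arange(-.008,.0081,.001)); print(zz,dy,b)
```

```text
[ 0.5297 -0.1596  0.0611] [-1.7997e+02  1.5000e-01 -1.7666e+02] [ -8.83  15.31  25.99 108.44  -7.89  57.82 113.9 ]
[ 0.5297 -0.1596  0.0611] [-1.7998e+02  1.5000e-01 -1.7666e+02] [ -8.83  15.31  25.99 108.45  -7.89  57.82 113.9 ]
[ 0.5295 -0.1595  0.061 ] [-1.7998e+02  1.4000e-01 -1.7666e+02] [ -8.83  15.31  25.99 108.47  -7.9   57.81 113.9 ]
[ 0.5294 -0.1594  0.0607] [-1.7999e+02  1.2000e-01 -1.7665e+02] [ -8.83  15.32  25.98 108.48  -7.9   57.81 113.91]
[[ 4.430e-01 -1.890e-01  5.500e-02  3.301e+02  3.036e+02]
 [ 4.430e-01 -1.890e-01  7.500e-02  3.303e+02  2.946e+02]
 [ 4.400e-01 -1.410e-01  5.500e-02  3.185e+02  2.893e+02]
 [ 4.400e-01 -1.410e-01  7.500e-02  3.186e+02  2.805e+02]
 [ 5.630e-01 -1.820e-01  5.500e-02  3.868e+02  2.867e+02]
 [ 5.630e-01 -1.820e-01  7.500e-02  3.876e+02  2.780e+02]
 [ 5.600e-01 -1.340e-01  5.500e-02  3.736e+02  2.738e+02]
 [ 5.600e-01 -1.340e-01  7.500e-02  3.743e+02  2.652e+02]]
319 369 265 300
0.054 -0.001 (np.float64(169.5686274509804), np.float64(0.005000000000000001))
0.054 0.001 (np.float64(116.57647058823531), np.float64(0.005000000000000001))
0.056 -0.001 (np.float64(106.62745098039215), np.float64(0.004))
0.056 0.001 (np.float64(67.94509803921568), np.float64(0.004))
0.058 -0.001 (np.float64(62.38823529411764), np.float64(0.002999999999999999))
0.058 0.001 (np.float64(47.45882352941177), np.float64(0.004))
```

{"method": "play_rows", "body": {
  "steps": [
    [[-0.0005,0.001,0.004,0,0,0,0.044],[0,0,0.004,0,0,0,0.044],[0,0,0.003,0,0,0,0.044],[0,0,0.0015,0,0,0,0.044],[0,0,0,0,0,0,0.044],[0,0,0,0,0,0,0.044]]
  ]
}}

```text
time_s: 7.65
tool_pos: [0.529, -0.1584, 0.047]
tool_rot: [-180.0, -0.0, -176.7]
force: [-0.2, 0.9, -0.6]
grip_width: 0.0477
grasp_force: 20.0
```

{"method": "play_rows", "body": {
  "steps": [
    [[0,0,0.001,0,0,0,0.044],[0,0,0.001,0,0,0,0.044],[0,0,0,0,0,0,0.044],[0,0,0,0,0,0,0.044]]
  ]
}}

```text
time_s: 8.05
tool_pos: [0.529, -0.1583, 0.0451]
tool_rot: [180.0, 0.0, -176.7]
force: [1.0, -0.4, -1.0]
grip_width: 0.0479
grasp_force: 20.0
```

{"method": "play_rows", "body": {
  "steps": [
    [[0,0,0.001,0,0,0,0.044],[0,0,0.001,0,0,0,0.044],[0,0,0,0,0,0,0.044]]
  ]
}}

```text
time_s: 8.35
tool_pos: [0.5289, -0.1582, 0.0429]
tool_rot: [180.0, -0.0, -176.7]
force: [-0.9, 0.1, -1.0]
grip_width: 0.0479
grasp_force: 20.0
```

{"method": "play_rows", "body": {
  "steps": [
    [[0,0,0.001,0,0,0,0.044],[0,0,0.001,0,0,0,0.044],[0,0,0.001,0,0,0,0.044],[0,0,0,0,0,0,0.044]]
  ]
}}

```text
time_s: 8.75
tool_pos: [0.5288, -0.1582, 0.0398]
tool_rot: [180.0, -0.0, -176.7]
force: [-0.5, 1.3, -0.9]
grip_width: 0.0479
grasp_force: 20.0
```

{"method": "play_rows", "body": {
  "steps": [
    [[0,0,0.001,0,0,0,0.044],[0,0,0.001,0,0,0,0.044],[0,0,0.001,0,0,0,0.044],[0,0,0.001,0,0,0,0.044],[0,0,0,0,0,0,0.044]]
  ]
}}

```text
time_s: 9.25
tool_pos: [0.5289, -0.1583, 0.0359]
tool_rot: [180.0, -0.0, -176.7]
force: [-1.3, -0.1, -0.5]
grip_width: 0.0482
grasp_force: 20.0
```

{"method": "play_rows", "body": {
  "steps": [
    [[0,0,0.0005,0,0,0,0.044],[0,0,0.0005,0,0,0,0.044],[0,0,0.0005,0,0,0,0.044],[0,0,0,0,0,0,0.044]]
  ]
}}

```text
time_s: 9.65
tool_pos: [0.529, -0.1583, 0.0347]
tool_rot: [180.0, 0.0, -176.7]
force: [-0.3, 0.1, 2.0]
grip_width: 0.0478
grasp_force: 20.0
```

Run:
```python
from h import *
F=[]
for _ in range(5): cs=read_camera('side');o=get_obs();F.append(np.r_[o['tool_pos'],o['force']])
print(np.mean(F,0).round(4))
```

```text
[ 0.529  -0.1583  0.0347 -0.6471  0.437   1.4032]
```

{"method": "play_rows", "body": {
  "steps": [
    [[0,0,0,0,0,0,0.05],[0,0,0,0,0,0,0.056],[0,0,0,0,0,0,0.062],[0,0,0,0,0,0,0.062],[0,0,-0.01,0,0,0,0.062],[0,0,-0.03,0,0,0,0.062],[0,0,-0.04,0,0,0,0.062],[0,0,-0.04,0,0,0,0.062],[0,0.04,0,0,0,0,0.062],[0,0.04,0,0,0,0,0.062],[0,0.04,0,0,0,0,0.062]]
  ]
}}

```text
time_s: 11.0
tool_pos: [0.5222, -0.0375, 0.156]
tool_rot: [180.0, 0.1, -176.7]
force: [0.9, 0.6, -0.3]
grip_width: 0.0618
grasp_force: 0.0
```

Run:
```python
from fit import *
cs=read_camera('side');ct=read_camera('top');print(get_obs()['tool_pos'])
save('c4.png',np.hstack([cv2.resize(cs['frame'][240:330,320:440],(480,360),interpolation=3),cv2.resize(ct['frame'][200:300,330:420],(324,360),interpolation=3)]),.99)
B=box([.529,-.1583,.058],-.088,.032,.024,.03,.05)
print(np.c_[B.round(3),proj(cs,B).round(1),proj(ct,B).round(1)])
c,s=np.cos(.058),np.sin(.058)
```

```text
[ 0.52200935 -0.03146755  0.15532081]
[[ 4.430e-01 -1.870e-01  3.000e-02  3.294e+02  3.143e+02  3.825e+02
   2.926e+02]
 [ 4.430e-01 -1.870e-01  5.000e-02  3.296e+02  3.055e+02  3.834e+02
   2.924e+02]
 [ 4.400e-01 -1.390e-01  3.000e-02  3.180e+02  2.998e+02  3.630e+02
   2.937e+02]
 [ 4.400e-01 -1.390e-01  5.000e-02  3.180e+02  2.912e+02  3.636e+02
   2.935e+02]
 [ 5.620e-01 -1.800e-01  3.000e-02  3.853e+02  2.971e+02  3.793e+02
   2.441e+02]
 [ 5.620e-01 -1.800e-01  5.000e-02  3.861e+02  2.886e+02  3.802e+02
   2.432e+02]
 [ 5.600e-01 -1.320e-01  3.000e-02  3.724e+02  2.839e+02  3.600e+02
   2.452e+02]
 [ 5.600e-01 -1.320e-01  5.000e-02  3.730e+02  2.756e+02  3.606e+02
   2.443e+02]]
```

View pics/c4.png

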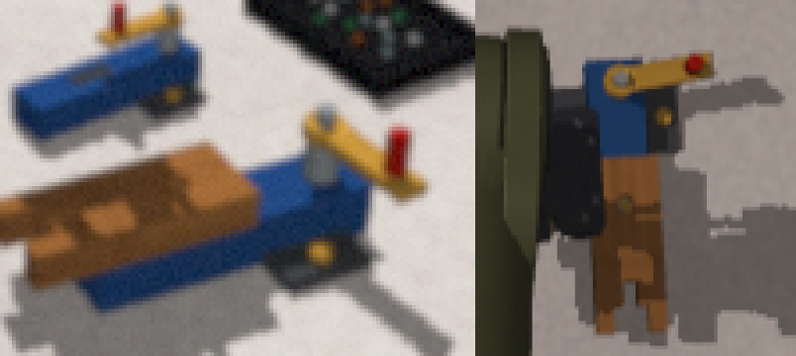

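The board is seated flat on the mount, with the dowel visible in its hole (top view about (372,257)) and the notch to the front. The peg shows at about (391,218) in the top view. Next I measure the alignment and the keeper arc.

Run:
```python
from fit import *
ct=read_camera('top');cs=read_camera('side')
def red(c,e):
    H=hsv(c);y,x=np.nonzero(((H[...,0]<6)|(H[...,0]>172))&(H[...,1]>140)&(H[...,2]>60)&inr(H.shape[:2],e,0));return x.mean(),y.mean()
a,b=red(ct,(385,208,402,224)),red(cs,(410,265,430,292))
o1,d1=ray(ct,[a]);o2,d2=ray(cs,[b]);t=np.linalg.lstsq(np.c_[d1[0],-d2[0]],o2-o1,rcond=None)[0]
print('peg',a,b,o1+d1[0]*t[0],o2+d2[0]*t[1],'top@.08',at(ct,[a],.08))
print('pivot cap',at(ct,[(371.0,221.8)],.07))
for sl in([.5385,-.1582],):
    c,s=np.cos(.058),np.sin(.058);pv=np.array(sl)+.075*np.array([c,s]);print('pivot model',pv)
    peg=at(ct,[a],.08)[0][:2]; d=peg-pv; d2_=np.array([[c,s],[-s,c]])@d; print('r',np.hypot(*d),'th',np.arctan2(-d2_[1],-d2_[0]))
    for th in(1.5,1.25,1,.75,.5,.25,0): print(th,(pv+np.array([[c,-s],[s,c]])@(-.05*np.array([np.cos(th),np.sin(th)]))).round(4))
for s in silhouettes('top','file_jar')[:1]: e=s['extent'];print('jar',e,at(ct,[(e[0],e[3])],.08))
# board edges for yaw
g=hsv(ct)[...,1].astype(float)
P=[]
for r in range(248,288):
    xs=np.arange(376,388);q=np.abs(np.diff(g[r,xs]));q[q<20]=0
    if q.sum():P.append(((q*(xs[:-1]+.5)).sum()/q.sum(),r))
W=at(ct,P,.05);k=np.polyfit(W[:,0],W[:,1],1);w=np.abs(np.polyval(k,W[:,0])-W[:,1])<.002;k=np.polyfit(W[w,0],W[w,1],1);print('board yaw',k[0],w.sum(),np.polyval(k,.53))
```

```text
peg (np.float64(390.8333333333333), np.float64(217.72222222222223)) (np.float64(419.9736842105263), np.float64(277.7368421052632)) [ 0.62143942 -0.20398938  0.07491631] [ 0.61993113 -0.20316449  0.07456701] top@.08 [[ 0.62061977 -0.20333538  0.08      ]]
pivot cap [[ 0.61200761 -0.1564222   0.07      ]]
pivot model [ 0.61337389 -0.15385244]
r 0.05001064360613393 th 1.6581948529744182
1.5 [ 0.6127 -0.2038]
1.25 [ 0.6004 -0.2021]
1 [ 0.5888 -0.1974]
0.75 [ 0.5788 -0.19  ]
0.5 [ 0.571  -0.1803]
0.25 [ 0.5657 -0.169 ]
0 [ 0.5635 -0.1568]
jar [422.9, 169.9, 464.4, 204.6] [[ 0.65313864 -0.28148436  0.08      ]]
board yaw 0.04144692527537938 38 -0.183653766767234
```

{"method": "play_rows", "body": {
  "steps": [
    [[0,0,0,0,0,0.149,0.04],[0,0,0,0,0,0.149,0.034],[0,0,0,0,0,0.149,0.034],[0,0,0,0,0,0.149,0.034],[0,0,0,0,0,0.149,0.034],[0,0,0,0,0,0.149,0.034],[0,0,0,0,0,0.149,0.034],[0,0,0,0,0,0.149,0.034],[0,0,0,0,0,0.149,0.034],[0,0,0,0,0,0.149,0.034],[0,0,0,0,0,0.149,0.034],[0,0,0,0,0,0,0.034]]
  ]
}}

```text
time_s: 12.45
tool_pos: [0.5221, -0.0406, 0.1548]
tool_rot: [180.0, 0.0, 89.2]
force: [0.3, -1.2, 0.2]
grip_width: 0.0338
grasp_force: 0.0
```

{"method": "play_rows", "body": {
  "steps": [
    [[-0.027,0.0168,0,0,0,0,0.034],[-0.027,0.0168,0,0,0,0,0.034],[-0.027,0.0168,0,0,0,0,0.034],[-0.027,0.0168,0,0,0,0,0.034],[-0.027,0.0168,0,0,0,0,0.034],[-0.027,0.0168,0,0,0,0,0.034],[0,0,0.015,0,0,0,0.034],[0,0,0.03,0,0,0,0.034],[0,0,0,0,0,0,0.034],[0,0,0,0,0,0,0.034]]
  ]
}}

```text
time_s: 13.45
tool_pos: [0.6204, -0.2013, 0.1091]
tool_rot: [-179.9, -0.0, 89.5]
force: [-0.5, 0.1, 0.6]
grip_width: 0.0338
grasp_force: 0.0
```

Run:
```python
from h import *
cs=read_camera('side');o=get_obs();print(o['tool_pos'],o['tool_rot'],o['qpos'].round(1))
save('c5.png',cs['frame'][200:330,330:480],4)
p=o['tool_pos'];print(proj(cs,[p,[p[0],p[1],.084],[.6205,-.2035,.084]]))
```

```text
[ 0.62125364 -0.20153133  0.11030471] [1.79974515e+02 2.41899398e-03 8.94999941e+01] [ -8.2  24.9  30.8  91.4 -13.5  67.4  25. ]
[[422.19973716 261.10306261]
 [420.64884566 272.95632917]
 [420.87771652 273.59288909]]
```

View pics/c5.png

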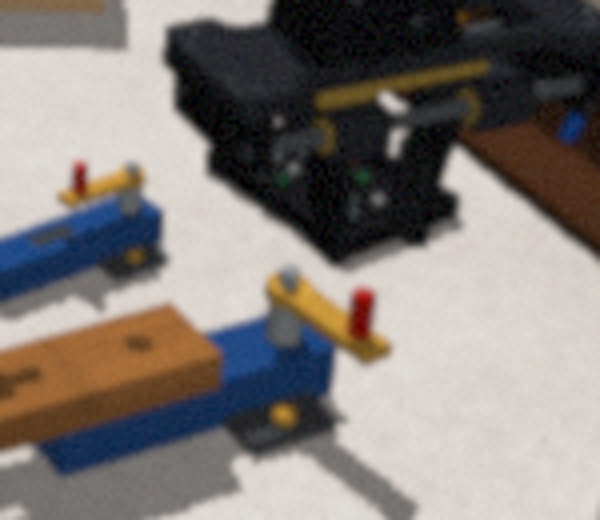

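The fingertips straddle the spot above the red peg: tips at about crop (380,248), peg top at (362,290), which matches the projection. Now descend and pinch lightly.

{"method": "play_rows", "body": {
  "force": 5,
  "steps": [
    [[-0.001,0,0.01,0,0,-0.07,0.034],[-0.001,0,0.01,0,0,-0.05,0.034],[0,0,0.01,0,0,0,0.034],[0,0,0.01,0,0,0,0.034],[0,0,0.003,0,0,0,0.034],[0,0,0,0,0,0,0.025],[0,0,0,0,0,0,0.018],[0,0,0,0,0,0,0.01],[0,0,0,0,0,0,0.01],[0,0,0,0,0,0,0.01]]
  ]
}}

```text
time_s: 14.5
tool_pos: [0.6213, -0.2037, 0.0669]
tool_rot: [180.0, 0.0, 96.3]
force: [-0.5, -0.7, 0.7]
grip_width: 0.0116
grasp_force: 5.0
```

{"method": "play_rows", "body": {
  "steps": [
    [[0,-0.005,0,0,0,0.08,0.01],[0.0002,-0.005,0,0,0,0.1,0.01],[0.0002,-0.005,0,0,0,0.1,0.01],[0.0002,-0.005,0,0,0,0.1,0.01],[0.0002,-0.005,0,0,0,0.1,0.01],[0,0,0,0,0,0,0.01]]
  ]
}}

```text
time_s: 15.1
tool_pos: [0.5963, -0.2019, 0.067]
tool_rot: [180.0, 0.1, 68.7]
force: [-1.0, -1.6, 1.7]
grip_width: 0.0115
grasp_force: 5.0
```

{"method": "play_rows", "body": {
  "steps": [
    [[0.0006,-0.005,0,0,0,0.1,0.01],[0.0004,-0.005,0,0,0,0.1,0.01],[0.0003,-0.005,0,0,0,0.1,0.01],[0.0003,-0.005,0,0,0,0.1,0.01],[0.0003,-0.005,0,0,0,0.1,0.01],[0.0003,-0.005,0,0,0,0.1,0.01],[0,0,0,0,0,0,0.01]]
  ]
}}

```text
time_s: 15.8
tool_pos: [0.5719, -0.1841, 0.0669]
tool_rot: [180.0, 0.2, 34.4]
force: [-4.2, -3.3, 3.1]
grip_width: 0.0117
grasp_force: 5.0
```

{"method": "play_rows", "body": {
  "steps": [
    [[-0.0008,-0.005,0,0,0,0.1,0.01],[0,-0.005,0,0,0,0.1,0.01],[0.0001,-0.005,0,0,0,0.1,0.01],[0.0002,-0.005,0,0,0,0.1,0.01],[0,0,0,0,0,0,0.01]]
  ]
}}

```text
time_s: 16.3
tool_pos: [0.5633, -0.1648, 0.0667]
tool_rot: [-180.0, 0.2, 11.6]
force: [-5.4, -1.0, 4.0]
grip_width: 0.0114
grasp_force: 5.0
```

{"method": "play_rows", "body": {
  "steps": [
    [[-0.0015,-0.004,0,0,0,0.08,0.01],[0,-0.003,0,0,0,0.06,0.01],[0,0,0,0,0,0,0.01]]
  ]
}}

```text
time_s: 16.6
tool_pos: [0.5622, -0.1574, 0.0667]
tool_rot: [-180.0, 0.0, 3.7]
force: [-1.8, -0.9, 3.0]
grip_width: 0.0116
grasp_force: 5.0
```

Now push gently on to the stop, watching the y force.

{"method": "play_rows", "body": {
  "steps": [
    [[0,-0.0015,0,0,0,0,0.01],[0,-0.001,0,0,0,0,0.01],[0,0,0,0,0,0,0.01]]
  ]
}}

```text
time_s: 16.9
tool_pos: [0.562, -0.1567, 0.0667]
tool_rot: [179.9, -0.0, 3.5]
force: [-1.0, -5.1, 0.6]
grip_width: 0.0116
grasp_force: 5.0
```

{"method": "play_rows", "body": {
  "steps": [
    [[0,0,0,0,0,0,0.02],[0,0,0,0,0,0,0.03],[0,0,0,0,0,0,0.03],[0,0,-0.01,0,0,0,0.03],[0,0,-0.03,0,0,0,0.03],[0,0,-0.04,0,0,0,0.03],[-0.02,-0.045,-0.02,0,0,0,0.03],[-0.02,-0.045,-0.02,0,0,0,0.03],[-0.02,-0.045,0,0,0,0,0.03],[-0.02,-0.045,0,0,0,0,0.03],[0,-0.045,0,0,0,0,0.03],[0,0,0,0,0,0,0.03]]
  ]
}}

```text
time_s: 18.1
tool_pos: [0.4698, 0.0669, 0.1851]
tool_rot: [-179.7, -0.1, 4.1]
force: [0.3, -0.3, -0.5]
grip_width: 0.03
grasp_force: 0.0
```

Run:
```python
from fit import *
cs=read_camera('side');ct=read_camera('top');print(get_obs()['tool_pos'])
save('c6.png',np.hstack([cv2.resize(cs['frame'][240:330,310:430],(560,420),interpolation=3),cv2.resize(ct['frame'][205:305,345:400],(231,420),interpolation=3)]))
H=hsv(ct);y,x=np.nonzero(((H[...,0]<6)|(H[...,0]>172))&(H[...,1]>140)&(H[...,2]>60)&inr(H.shape[:2],(355,225,390,260),0))
if len(x):
    p=at(ct,[(x.mean(),y.mean())],.08)[0];print('peg',p);d=p[:2]-[.6125,-.1545];print('th',np.arctan2(-d[1],-d[0])-.058)
g=H[...,1].astype(float)
for lo,hi in((356,370),(375,388)):
    P=[]
    for r in range(250,290):
        xs=np.arange(lo,hi);q=np.abs(np.diff(g[r,xs]));q[q<25]=0
        if q.sum():P.append(((q*(xs[:-1]+.5)).sum()/q.sum(),r))
    W=at(ct,P,.05);k=np.polyfit(W[:,0],W[:,1],1)
    for _ in range(3): w=np.abs(np.polyval(k,W[:,0])-W[:,1])<.0015;k=np.polyfit(W[w,0],W[w,1],1)
    print('board edge',k[0],w.sum(),np.polyval(k,.53))
```

```text
[0.47106846 0.06042122 0.18487524]
peg [ 0.56165058 -0.15753459  0.08      ]
th 0.0016071735801822182
board edge 0.05140299009807645 36 -0.13439743634773335
board edge 0.046015920243049624 34 -0.18384004786482494
```

View pics/c6.png

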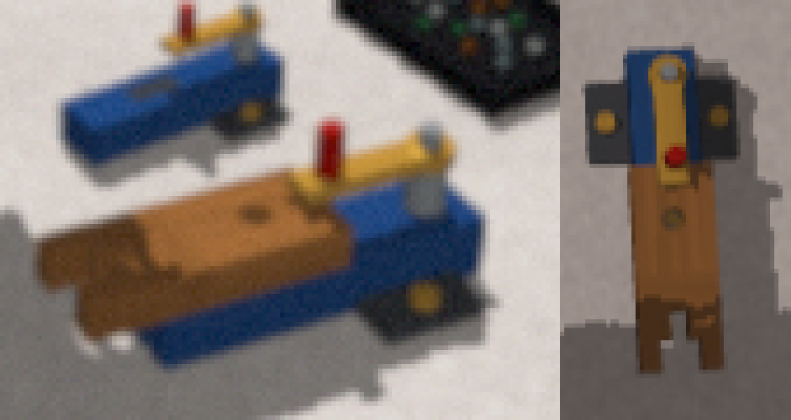

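The keeper lies closed over the tail, with its peg at about top (373,242). The board is flat and in line to within about 0.5°, and the robot is clear. Handing in.

```bash
python3 -c "
from cell import sign_off; print(sign_off())"
```

```text
the job is handed in; nothing more can be done
None
```

I handed the job in at about 18 s of the 67 s. The bench pin sits flat over the dowel on the large blue mount, in line to within about 0.5°. The keeper is closed to its stop over the tail, and the arm is clear of everything. The highest force reading I saw was about 7 N.

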